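Clear the cup jam at the lid coder's infeed

ROBOT

A 6-joint arm with a two-finger parallel gripper is mounted at the origin on a cart in front of the work surface, level with it; the furniture and walls round the work are solid. World frame = base frame: x ahead of the robot, y to its left, z up, the work surface at z = 0. Lengths are in mm, angles in rad, forces in N, time in s.
With the tool pointing down it reaches from about 275 to 750 mm from the base axis. Payload 10.2 kg.
Tool frame: the origin (TCP) lies at the very end of the fingers, on their centre line; the grasp point (between the pads) lies 19 mm behind it; z points along the fingers, y is the line along which they close (so a half turn about z gives the same grasp; the last joint's range is limited). The gripper opens to 85 mm and grips with 20 to 120 N. Pads are 22 mm wide; open, the fingers measure 114 mm over their backs; the gripper's body (76 mm by 85 mm) begins 54 mm behind the grasp point. The pads swing forward as they close: fully open they stand 13 mm farther back than shut.
Start: joints at [-0.223, 0.313, 1.498, -0, 1.331, -0.223], TCP at [525.006, -0.013, 231.294] pointing down, gripper open.
Joint ranges: [-2.94, 2.94], [-0.97, 2.17], [0.19, 2.56], [-1.23, 4.37], [0.02, 3.11], [-2.88, 2.88]. Speed limits (rad/s): [2.39, 2.39, 3.01, 3.14, 3.14, 3.14].

INTERFACE

Orientations are given as a unit quaternion [w, x, y, z].
In Python, from rig import telemetry, optics, ctrl gives the robot as it stands.
- The arm moves only by the tool servo_tool, never from a script. Its argument "deltas" is a list of rows, each a list of 3 entries, a list of its own where there are three numbers: the shift along the tool's x, y, z in units of 20 cm (1.0 is 20 cm), then the turn, a rotation vector about the tool's x, y, z in units of 90 degrees (1.0 is 90 degrees), then the opening, from 0 (shut) to 1 (fully open). A call has 1 to 8 rows; each row shifts and turns the commanded pose from where the row before left it, along the tool's axes as they then stand; what a row does not reach is not made up. A row lasts 1/10 s, in which the tool goes at most 50 mm and 8.59 degrees, less where a joint would pass 70% of its speed; a pose out of reach is approached as far as the arm can. A call with a number of a shift or a turn outside -1 to 1 is refused whole. A call with a gripper value outside its range is refused whole. The fingers move at their own pace and stop on an object; "squeeze" is the grip in N (left out, the last holds). Time passes only in rows, so rows that do not move let the fingers close. It gives the time, the measured TCP pose, the force, the opening and the grip force at its end, in the units of the state.
- telemetry.sense(): the state, without advancing time (a new reading comes with each control period).
- optics.capture(name): name is "scene" or "side" or "wrist"; returns the picture (384x512x3 uint8, blue, green, red); there is no depth.
- optics.camera_model(name): a dict with "vfov" (degrees; the focal length in pixels is half the picture's height over the tangent of half this angle, whatever the lens; pixels are square), "cx", "cy" (the principal point, pixels), "R" (3x3) and "t" (3): a world point X has camera coordinates R X + t; the wrist camera has in their place "mount" (4x4, takes a point from camera to tool coordinates, whose origin is the TCP and whose axes are the flange's). Camera axes: x right, y down, z forward; pixel columns grow to the right and rows downward; lengths in mm; the calibration is good to about 2 mm. A picture is of the moment at which its call begins: read the wrist's pose just before it. camera_model takes no time and is no camera call.
- ctrl.finish_job(): hands the job in; it is judged then, once.
The state is a dict: "time_s": time; "joints": joint angles; "dq": joint speeds; "tau": joint torques, N m; "eef_pos": TCP position; "ee_rot": TCP orientation; "force": force on the tool from outside, world axes, zero at the start; "wrist_torque": the same for the moment, N m; "grip_width": opening from 0.0 (shut) to 1.0 (fully open); "grip_force": force on a finger pad.
Only numpy, scipy, OpenCV 4.12 (cv2) and the standard library are available. Lean on these libraries where they do the work, as an engineer would, in place of code of your own. Each camera call takes 0.05 s, during which the arm holds its last target. There are 200 camera calls.

TASK

The portion cups have jammed at the mouth of the lid coder's feed lane: the first one is caught across the ends of the two near guide rails with the row pressed up behind it. With a fingertip through the gap between the rail ends, nudge that cup back off the rails and over into line with the lane, then slide the follower forward by its grip so that all three cups go down the lane in single file, closed up, until the first is home with the sprung stop inside the coder pressed in, and leave the follower there. Feel your way gently: the lids spring off if a cup is pressed with more than about 15 N; keep the cups standing in the tray, do not lift any out, and leave everything else where it is.

Things in the scene. Friction and masses are not known exactly. Their poses are not given: they have to be found in the camera images.
- tray: Infeed tray, fixed: steel deck 150 x 430 mm, top 6 mm above the table. Origin at table level on the feed lane's centre line, at the lane's mouth. Its y axis is the feed direction towards the coder; x points away from the tray's open near side; z up. The far guide rail runs straight beside lane and cups, inner face at x = +30 mm. All rails: 6 mm bar, 13 to 44 mm above the table, slippery like the deck.
- lane_rail_end (a point): Round end (radius 3 mm) of the lane's near rail, at the lane's mouth; point on its top, at x -33, y 0 mm of the tray. From here the rail's inner face runs at x = -30 mm: the lane is 60 mm wide, before the mouth the tray 85 mm.
- outer_rail_end (a point): Round end (radius 3 mm) of the outer near rail, which runs from here backwards; point on its top, at x -58, y -46 mm of the tray. Between the two rail ends is a gap, 46 mm clear, open from above and to the near side, where a closed fingertip gets in; the deck goes on to x = -86 mm there.
- coder: Lid coder: white housing 145 x 112 mm on the tray's end, top 92 mm above the table, its hood over the lane. Inside, out of sight, an upright plate across the lane stops the first cup: it gives 4 mm against a light spring (1.5 N at first touch, 4 N fully in), then is solid. Its depth is reset for each batch and not reported: it has to be felt. Origin and axes: the tray's.
- hood_mouth (a point): Middle of the coder's hood mouth at deck level (x 0, y +85 mm of the tray); opening 76 mm wide, up to 49 mm above the table. The stop plate's front is somewhere from 48 to 72 mm behind this mouth.
- follower: Follower: white pusher, 52 mm wide, behind the last cup, its front a shallow V that centres the cup, with an upright round black grip, 22 mm diameter, 62 to 103 mm above the table. Origin on the grip's axis 80 mm above the table; axes the tray's; the V's root is 12 mm ahead. Slides along the tray's y, 35 mm back and 160 mm ahead of its start; stays where left (its guide drags with about 5 N either way).
- stuck_cup: First portion cup, caught across the two near rail ends. Tan lidded cup, 32 mm high, widest (55.6 mm across) 30 mm above its foot, 39 mm at the foot, about 45 g; it stands on the deck. Origin: centre of its underside. The lid springs off if the cup is pressed with more than about 15 N.
- second_cup: Second portion cup, against the far rail, touching the stuck cup from behind. Tan lidded cup, 32 mm high, widest (55.6 mm across) 30 mm above its foot, 39 mm at the foot, about 45 g; it stands on the deck. Origin: centre of its underside. The lid springs off if the cup is pressed with more than about 15 N.
- third_cup: Third portion cup, behind the second, between it and the follower's pusher. Tan lidded cup, 32 mm high, widest (55.6 mm across) 30 mm above its foot, 39 mm at the foot, about 45 g; it stands on the deck. Origin: centre of its underside. The lid springs off if the cup is pressed with more than about 15 N.
- spare_cup: Bystander: a like tan portion cup standing on the table in front of the tray's rear end. Origin at the centre of its underside.
- masking_tape: Bystander: roll of masking tape lying flat, 96 mm across, 25 mm high, right of the tray. Origin at the centre of its underside.
- flour_shaker: Bystander: steel flour shaker, 67 mm across, 110 mm high, left of the tray. Origin at the centre of its underside.
- travel_mug: Bystander: black and white travel mug, 73 mm across, 206 mm high, right of the tray. Origin at the centre of its underside.
- timer: Bystander: round white kitchen timer, 62 mm across, 40 mm high, left of the tray. Origin at the centre of its underside.
- marker: Bystander: marker pen lying flat, 135 mm long, left of the tray. Origin at the centre of its underside.
- clip: Bystander: black binder clip, 46 x 36 x 17 mm, left of the tray. Origin at the centre of its underside.
- speaker: Bystander: grey column speaker, 68 mm across, 178 mm high, at the back right. Origin at the centre of its underside.
There are look-alikes about, which are no part of the job. Leave any black or orange look-alike of the stuck_cup alone.

How it is judged (in metres and radians):
On the way, in this order (a step that is already met when the one before it is completed fails the run):
1. the stuck cup has been nudged off the rail ends into line with the lane, in front of its mouth (x of stuck_cup in the frame of tray above -0.012 m and y of stuck_cup in the frame of tray below -0.005 m), for 0.1 s.
2. the first cup has gone into the lane (y of stuck_cup in the frame of tray above 0.035 m and x of stuck_cup in the frame of tray between -0.006 and 0.006 m), for 0.1 s.
At the end, for the whole second after the job is handed in: The first (once stuck) cup presses the coder's stop plate with over 2 N (about 1 mm in or more); all three cups stand upright and still in the lane in single file, each within 6 mm of its centre line and 59 mm or less from the next; the follower is at rest and released (contact force between stuck_cup and coder above 2 N and y of stuck_cup in the frame of tray above 0.085 m and x of stuck_cup in the frame of tray between -0.006 and 0.006 m and x of second_cup in the frame of tray between -0.006 and 0.006 m and x of third_cup in the frame of tray between -0.006 and 0.006 m and horizontal distance between stuck_cup and second_cup below 0.059 m and horizontal distance between second_cup and third_cup below 0.059 m and angle between each of stuck_cup, second_cup, third_cup's own z axis and vertical below 0.12 rad and linear speed of each of stuck_cup, second_cup, third_cup, follower below 0.01 m/s); the robot touches nothing.
It fails at once if the robot presses a cup with more than 18 N (contact force between any of the arm, the fingers and stuck_cup above 18 N or contact force between any of the arm, the fingers and second_cup above 18 N or contact force between any of the arm, the fingers and third_cup above 18 N).
It fails at once if the follower presses a cup with more than 18 N (contact force between follower and stuck_cup above 18 N or contact force between follower and second_cup above 18 N or contact force between follower and third_cup above 18 N).
It fails at once if the first cup is pressed against the coder with more than 18 N (contact force between stuck_cup and coder above 18 N).
It fails at once if a cup is lifted out of the tray (foot more than 25 mm above the deck) or tipped (more than 0.5 rad) (height (world z) of any of stuck_cup, second_cup, third_cup above 0.031 m or angle between any of stuck_cup, second_cup, third_cup's own z axis and vertical above 0.5 rad).
It fails at once if a bystander is shifted by more than 30 mm (distance of any of spare_cup, masking_tape, flour_shaker, travel_mug, timer, marker, clip, speaker from where it was at the start of the episode above 0.03 m).
It also fails if it takes over 72 s, if anything falls off the work surface, if the arm or the gripper's body presses on something with over 40 N, if the wrist force passes 120 N, or if a joint passes its speed limit or range.

## Working session

There is one attempt and no reset: what is moved stays moved. The work goes in short steps, Python scripts to look and compute and a tool call to move; the robot and the scene stay as the last step left them, time stands still between calls to the robot, and variables do not carry over. Pictures are saved under pics/ and viewed, at most 10 in all, crops included, and the job is handed in when it is done.

Besides the shell and the picture viewer there is one more tool, called by a JSON object that holds its "fn" and its "kwargs". servo_tool: Moves the arm, as the interface text tells. Its arguments: {"type":"object","properties":{"deltas":{"type":"array"},"squeeze":{"type":"number"}},"required":["deltas"]}

```bash
mkdir -p pics; ls; python3 - <<'E'
from rig import telemetry, optics, ctrl
import cv2, numpy as np, json
s=telemetry.sense(); print(s)
for n in("scene","side","wrist"):
    im=optics.capture(n); cv2.imwrite(f"pics/{n}0.png",im)
    print(n,{k:np.round(np.array(v),4).tolist() for k,v in optics.camera_model(n).items() if k!='name'})
a=cv2.imread("pics/scene0.png");b=cv2.imread("pics/side0.png")
cv2.imwrite("pics/m0.png",cv2.resize(np.hstack([a,b]),(800,300)))
E
```

```text
pics
{'time_s': 0.0, 'joints': array([-2.23438233e-01,  3.13444157e-01,  1.49844575e+00, -6.92731346e-06,
        1.33101069e+00, -2.23397683e-01]), 'dq': array([ 0.00085049, -0.00058838, -0.00049521, -0.00241619,  0.00016893,
       -0.00038431]), 'tau': array([-5.78409599e-04, -4.12261176e+01, -2.59742296e+01, -3.58453699e-04,
        4.11797926e-03, -1.23038126e-05]), 'eef_pos': array([5.24736538e+02, 2.58667787e-02, 2.30734809e+02]), 'ee_rot': array([-5.51597505e-04,  7.07120383e-01,  7.07092876e-01, -3.51322740e-04]), 'force': array([0.44557972, 0.20456262, 0.4125484 ]), 'wrist_torque': array([-0.00906961, -0.01004071, -0.03358959]), 'grip_force': 0.0, 'grip_width': 0.9988519393402064}
scene {'vfov': 42.0641, 'cx': 255.9185, 'cy': 197.2044, 'R': [[-0.7011, -0.713, -0.0099], [-0.5446, 0.5444, -0.638], [0.4603, -0.4419, -0.77]], 't': [360.9701, 354.605, 1600.4806]}
side {'vfov': 51.6689, 'cx': 259.4341, 'cy': 187.8384, 'R': [[-0.8738, -0.4857, 0.0236], [-0.2671, 0.4389, -0.8579], [0.4064, -0.7559, -0.5132]], 't': [466.6052, 205.3308, 971.7669]}
wrist {'vfov': 71.2722, 'cx': 253.3223, 'cy': 189.8774, 'mount': [[-0.0004, -0.9489, -0.3155, 82.0], [1.0, -0.0004, -0.0002, 0.3394], [0.0001, -0.3155, 0.9489, -142.5788], [0.0, 0.0, 0.0, 1.0]]}
```

View pics/side0.png

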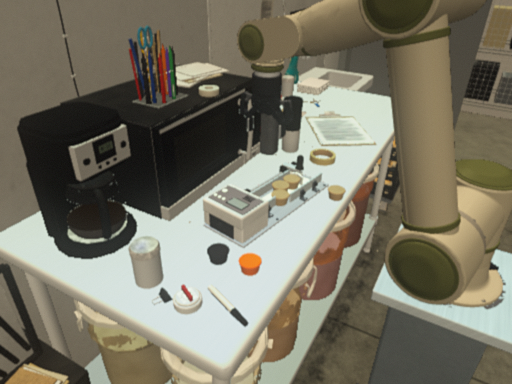

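View pics/wrist0.png

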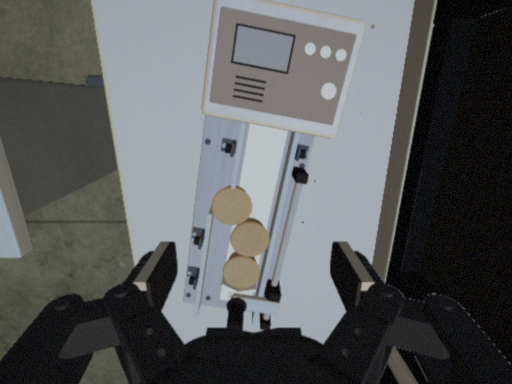

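View pics/scene0.png

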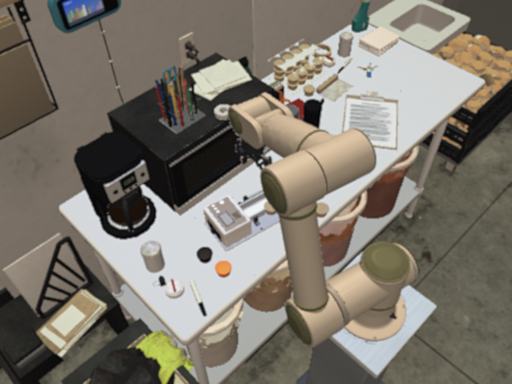

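The wrist picture shows the tray with the coder ahead (up in the picture, world +y), and three tan cups at about (232,205), (250,238) and (241,271). The topmost one lies left of the lane at the rail ends. Other candidates are a spare tan cup on the table (side view 336,192) and black/orange look-alikes (side view 218,253 / 250,264). Those stand outside the tray, so the stuck cup is the tan one at (232,205). I'll confirm that with an enlarged crop.

```bash
cat > h.py <<'E'
import numpy as np, cv2
from scipy.spatial.transform import Rotation as Rn
from rig import telemetry, optics, ctrl
def pose(s=None):
    s=s or telemetry.sense(); q=np.array(s["ee_rot"]); return np.array(s["eef_pos"]), Rn.from_quat(q[[1,2,3,0]]).as_matrix()
def cast(uv,z,p,R):
    m=optics.camera_model("wrist"); f=192/np.tan(np.radians(m["vfov"])/2); M=np.array(m["mount"])
    uv=np.atleast_2d(uv).astype(float)
    d=np.c_[(uv[:,0]-m["cx"])/f,(uv[:,1]-m["cy"])/f,np.ones(len(uv))]
    d=d@(R@M[:3,:3]).T; o=p+R@M[:3,3]
    return o+d*((z-o[2])/d[:,2])[:,None]
def tan(im):
    h=cv2.cvtColor(im,cv2.COLOR_BGR2HSV); return cv2.inRange(h,(10,60,90),(28,200,255))
E
python3 - <<'E'
from h import *
im=cv2.imread("pics/wrist0.png"); c=im[90:330,170:370]
cv2.imwrite("pics/crop0.png",cv2.resize(c,None,fx=2.5,fy=2.5,interpolation=cv2.INTER_CUBIC))
p,R=pose(); print(p)
m=tan(im); m=cv2.erode(m,np.ones((3,3)));m=cv2.distanceTransform(m,2,5); print(m.max())
m2=(m>7).astype(np.uint8)
n,l,st,ce=cv2.connectedComponentsWithStats(m2)
for i in range(1,n): print(st[i],ce[i],cast(ce[i],37,p,R))
E
```

```text
[5.24821588e+02 2.90644881e-02 2.30869603e+02]
8.196899
[254 230   7  13  27] [257.2962963  235.59259259] [[530.4557899  -97.37952727  37.        ]]
```

View pics/crop0.png

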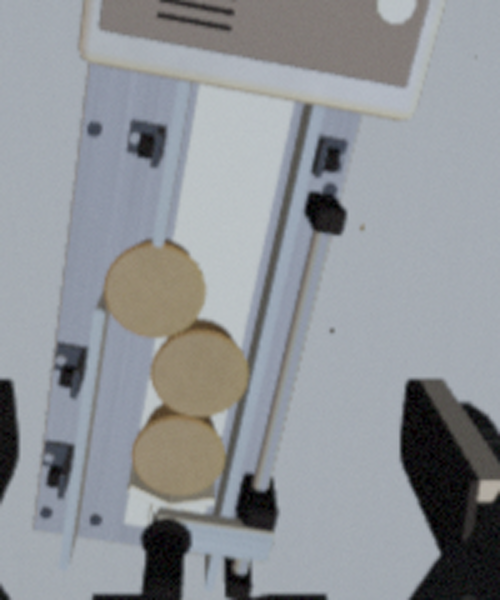

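The crop confirms it. The stuck cup (crop 155,288) touches the lane rail's end (crop 160,243) and the outer rail's end (100,308). The second cup is at (200,370), the third at (180,455) and the black grip at (165,540).

```bash
python3 - <<'E'
from h import *
p=np.array([524.82,0.03,230.87]);_,R=pose()
f=lambda x,y:(170+x/2.5,90+y/2.5)
P={}
for n,xy,z in [("lre",(160,243),44),("lr_far",(184,85),44),("ore",(100,308),44),("or_back",(68,560),44),("stuck",(155,288),38),("second",(200,370),38),("third",(180,455),38),("hoodL",(83,60),92),("hoodR",(410,118),92),("farA",(308,105),44),("farB",(222,510),44),("grip",(166,540),103),("trayBL",(35,528),6)]:
    P[n]=cast(f(*xy),z,p,R)[0]; print(n,P[n].round(1))
def ang(a,b): d=P[b]-P[a]; return np.degrees(np.arctan2(-d[0],d[1]))
for a,b in [("lre","lr_far"),("or_back","ore"),("farB","farA"),]: print(a,b,ang(a,b))
d=P["hoodR"]-P["hoodL"]; print(np.degrees(np.arctan2(d[1],d[0])),np.linalg.norm(d))
d=P["lre"]-P["ore"]; print("ends",np.degrees(np.arctan2(d[1],d[0])-np.arctan2(46,25)),np.linalg.norm(d),np.hypot(25,46))
E
```

```text
lre [500.  -23.8  44. ]
lr_far [513.3  55.7  44. ]
ore [467.1 -60.3  44. ]
or_back [ 438.8 -227.9   44. ]
stuck [496.2 -51.2  38. ]
second [ 520.2 -100.6   38. ]
third [ 508.2 -156.6   38. ]
hoodL [474.3  69.4  92. ]
hoodR [608.8  46.2  92. ]
farA [573.2  46.3  44. ]
farB [ 533.  -190.8   44. ]
grip [ 503.9 -160.   103. ]
trayBL [ 408.5 -236.9    6. ]
lre lr_far -9.52737279138021
or_back ore -9.5639232924153
farB farA -9.618459182904953
-9.811815724727932 136.56537187347283
ends -13.535749055705807 49.09775958983411 52.354560450833695
```

{"fn": "servo_tool", "kwargs": {"deltas": [[[0,0,0],[0,0,0.054],0],[[0,0,0],[0,0,0.053],0],[[-0.05,-0.083,0.1],[0,0,0],0],[[-0.05,-0.083,0.1],[0,0,0],0],[[-0.05,-0.083,0.1],[0,0,0],0],[[-0.05,-0.083,0.1],[0,0,0],0],[[-0.05,-0.083,0.1],[0,0,0],0],[[0,0,0],[0,0,0],0]]}}

```text
time_s: 0.95
eef_pos: [432.3, -35.3, 129.4]
ee_rot: [-0.002, 0.764, 0.645, -0.001]
force: [-0.6, 1.0, 0.2]
grip_width: 0.003
grip_force: 0.0
```

```bash
python3 - <<'E'
from h import *
p,R=pose(); print(p,R[:,0])
im=optics.capture("wrist"); np.savez("pics/p1.npz",p=p,R=R)
cv2.imwrite("pics/w1.png",im); cv2.imwrite("pics/w1b.png",cv2.resize(im,(800,600)))
E
```

```text
[432.29672459 -35.28118548 129.4066292 ] [1.68490738e-01 9.85702870e-01 8.50859397e-04]
```

View pics/w1b.png

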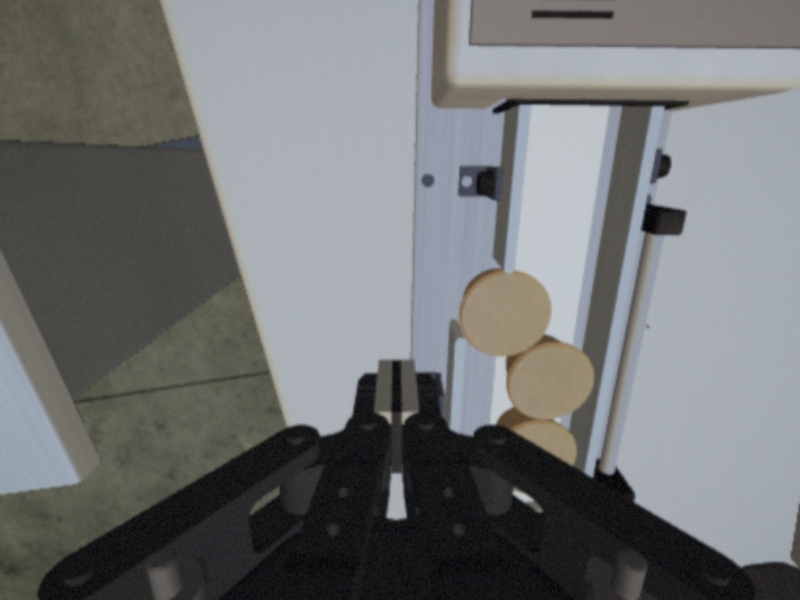

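The stuck cup is at (505,312) in this enlarged view, the lane rail end at about (508,270), the outer rail end at about (458,338), the second cup at (549,379), and the closed fingertip at (397,362).

```bash
python3 - <<'E'
from h import *
d=np.load("pics/p1.npz");p,R=d["p"],d["R"]
ey=np.array([.1668,.986]);ex=np.array([.986,-.1668]);O=np.array([532.3,-27])
t=lambda P:np.array([(P[:2]-O)@ex,(P[:2]-O)@ey]).round(1)
print("tcp",t(p))
for n,xy,z in [("lre",(508,271),44),("lrfar",(520,105),44),("ore",(458,338),44),("stuck",(505,312),38),("second",(549,379),38),("third",(538,458),38),("hoodL",(435,105),92),("deckA",(418,100),6),("deckB",(412,350),6),("farA",(672,110),44),("farB",(590,450),44)]:
    print(n,t(cast(np.array(xy)/1.5625,z,p,R)[0]))
E
```

```text
tcp [-97.2 -24.8]
lre [-34.5  -3.3]
lrfar [-35.5  82. ]
ore [-60.7 -44.3]
stuck [-32.6 -30.1]
second [ -1.3 -75.1]
third [  -2.  -135.1]
hoodL [-81.6  76.8]
deckA [-84.7  88.9]
deckB [-86.5 -70.4]
farA [40.4 79.5]
farB [  28.8 -123.8]
```

{"fn": "servo_tool", "kwargs": {"deltas": [[[0,0,0.13],[0,0,0],0],[[0,0,0.14],[0,0,0],0],[[0,0,0.14],[0,0,0],0],[[0,0,0.13],[0,0,0],0],[[0,0.02,0],[0,0,0],0],[[0,0.02,0],[0,0,0],0],[[0,0.02,0],[0,0,0],0],[[0,0,0],[0,0,0],0]]}}

```text
time_s: 1.8
eef_pos: [448.2, -37.8, 24.6]
ee_rot: [0.001, 0.764, 0.645, 0.001]
force: [0.1, 0.0, -0.4]
grip_width: -0.002
grip_force: 0.0
```

{"fn": "servo_tool", "kwargs": {"deltas": [[[0,0.01,0],[0,0,0],0],[[0,0.01,0],[0,0,0],0],[[0,0.01,0],[0,0,0],0],[[0,0,0],[0,0,0],0]]}}

```text
time_s: 2.2
eef_pos: [452.8, -38.5, 23.4]
ee_rot: [0.0, 0.764, 0.645, 0.0]
force: [0.0, 0.3, 0.0]
grip_width: 0.003
grip_force: 0.0
```

{"fn": "servo_tool", "kwargs": {"deltas": [[[0,0.01,0],[0,0,0],0],[[0,0.01,0],[0,0,0],0],[[0,0,0],[0,0,0],0]]}}

```text
time_s: 2.5
eef_pos: [456.8, -39.2, 23.3]
ee_rot: [0.0, 0.764, 0.645, 0.0]
force: [-0.3, -0.8, -0.2]
grip_width: -0.0
grip_force: 0.0
```

{"fn": "servo_tool", "kwargs": {"deltas": [[[0,0.01,0],[0,0,0],0],[[0,0.01,0],[0,0,0],0],[[0,0,0],[0,0,0],0]]}}

```text
time_s: 2.8
eef_pos: [460.7, -39.9, 23.3]
ee_rot: [0.0, 0.764, 0.645, 0.0]
force: [0.1, 0.5, -0.3]
grip_width: -0.003
grip_force: 0.0
```

{"fn": "servo_tool", "kwargs": {"deltas": [[[0,0.01,0],[0,0,0],0],[[0,0.01,0],[0,0,0],0],[[0,0,0],[0,0,0],0]]}}

```text
time_s: 3.1
eef_pos: [464.7, -40.5, 23.3]
ee_rot: [0.0, 0.764, 0.645, 0.0]
force: [-0.5, -0.3, -0.2]
grip_width: 0.0
grip_force: 0.0
```

{"fn": "servo_tool", "kwargs": {"deltas": [[[0,0.01,0],[0,0,0],0],[[0,0.01,0],[0,0,0],0],[[0,0,0],[0,0,0],0]]}}

```text
time_s: 3.4
eef_pos: [468.6, -41.2, 23.3]
ee_rot: [0.0, 0.764, 0.645, 0.0]
force: [-0.3, -0.4, 0.3]
grip_width: -0.0
grip_force: 0.0
```

{"fn": "servo_tool", "kwargs": {"deltas": [[[0,0.01,0],[0,0,0],0],[[0,0.01,0],[0,0,0],0],[[0,0,0],[0,0,0],0]]}}

```text
time_s: 3.7
eef_pos: [472.6, -41.9, 23.3]
ee_rot: [0.0, 0.764, 0.645, 0.0]
force: [-0.3, 0.4, -0.3]
grip_width: 0.006
grip_force: 0.0
```

```bash
python3 - <<'E'
from h import *
p,R=pose(); print(p)
a=optics.capture("wrist"); b=optics.capture("side"); np.savez("pics/p2.npz",p=p,R=R); cv2.imwrite("pics/w2.png",a)
c=cv2.resize(a[130:300,180:420],(800,567)); s=cv2.resize(b[150:250,190:350],(400,250))
c[:250,400:]=s
cv2.imwrite("pics/w2b.png",c)
E
```

```text
[472.56005948 -41.86603157  23.32674412]
```

View pics/w2b.png

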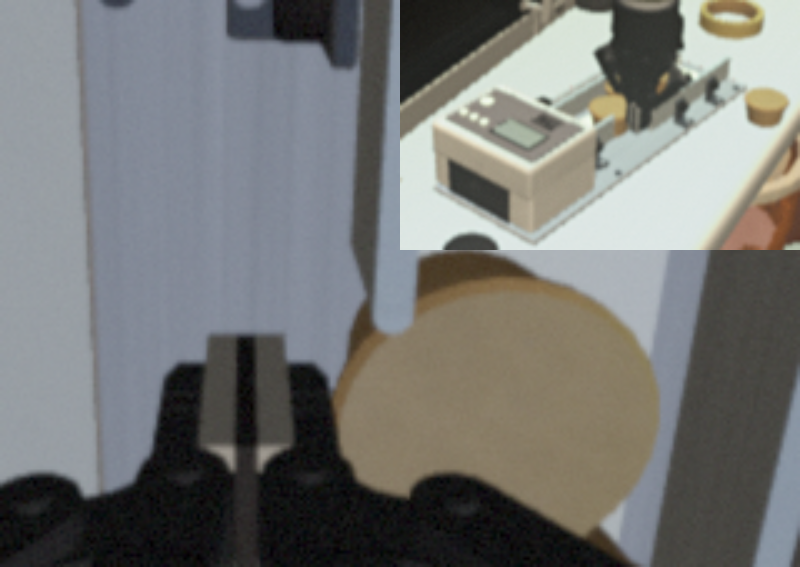

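The fingertip's right side (about 330,420 in the crop) is just at the cup's left edge. The cup's centre is at about (497,412) in the crop, and the lane rail end at (393,325).

```bash
cat >> h.py <<'E'
ey=np.array([.1668,.986]);ex=np.array([.986,-.1668]);O=np.array([532.3,-27])
t=lambda P:np.array([(np.array(P)[:2]-O)@ex,(np.array(P)[:2]-O)@ey]).round(1)
E
python3 - <<'E'
from h import *
d=np.load("pics/p2.npz");p,R=d["p"],d["R"]
g=lambda x,y:(180+x*.3,130+y*.3)
print(t(p))
for n,xy,z in [("cup",(497,412),38),("cupL",(335,412),38),("cupR",(659,412),38),("lre",(393,325),44),("finR",(330,400),38),("finR",(330,400),25)]: print(n,t(cast(g(*xy),z,p,R)[0]))
E
```

```text
[-56.4 -24.6]
cup [-14.9 -21.8]
cupL [-41.4 -21.8]
cupR [ 11.7 -21.9]
lre [-33.8  -3.1]
finR [-42.3 -19.6]
finR [-40.9 -27.4]
```

{"fn": "servo_tool", "kwargs": {"deltas": [[[0,0.01,0],[0,0,0],0],[[0,0.01,0],[0,0,0],0],[[0,0,0],[0,0,0],0]]}}

```text
time_s: 4.1
eef_pos: [476.5, -42.5, 23.3]
ee_rot: [0.0, 0.764, 0.645, 0.0]
force: [-0.0, -0.2, -0.0]
grip_width: 0.003
grip_force: 0.0
```

The finger has been pushing since about tcp x −74, with forces below the noise. The cup is already at about x −11 and needs another ~10 mm.

{"fn": "servo_tool", "kwargs": {"deltas": [[[0,0.01,0],[0,0,0],0],[[0,0.01,0],[0,0,0],0],[[0,0.01,0],[0,0,0],0],[[0,0,0],[0,0,0],0]]}}

```text
time_s: 4.5
eef_pos: [482.4, -43.5, 23.3]
ee_rot: [0.0, 0.764, 0.645, 0.0]
force: [-0.6, -0.5, 0.0]
grip_width: -0.001
grip_force: 0.0
```

{"fn": "servo_tool", "kwargs": {"deltas": [[[0,0.01,0],[0,0,0],0],[[0,0.01,0],[0,0,0],0],[[0,0,0],[0,0,0],0]]}}

```text
time_s: 4.8
eef_pos: [486.4, -44.2, 23.3]
ee_rot: [0.0, 0.764, 0.645, 0.0]
force: [0.3, 0.1, 0.8]
grip_width: 0.0
grip_force: 0.0
```

```bash
python3 - <<'E'
from h import *
p,R=pose(); print(p,t(p),telemetry.sense()["force"])
a=optics.capture("wrist"); np.savez("pics/p3.npz",p=p,R=R); cv2.imwrite("pics/w3.png",a)
c=cv2.resize(a[130:300,180:420],(800,567)); cv2.imwrite("pics/w3b.png",c)
m=tan(a)
c=max(cv2.findContours(m,cv2.RETR_EXTERNAL,cv2.CHAIN_APPROX_NONE)[0],key=cv2.contourArea); print(cv2.boundingRect(c),cv2.contourArea(c))
E
```

```text
[486.3527427  -44.2185009   23.33923706] [-42.4 -24.6] [0.25823258 0.07701209 0.76910416]
(280, 210, 99, 79) 5569.0
```

View pics/w3b.png

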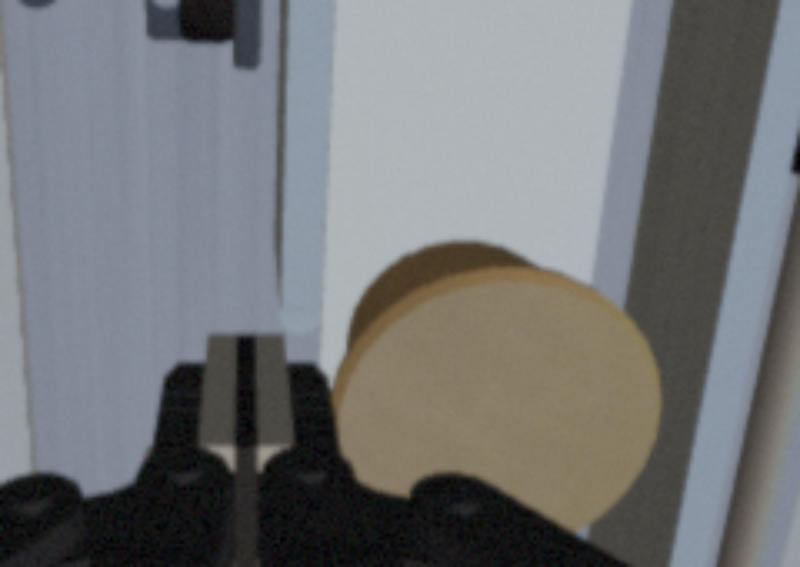

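The cup is now in line with the lane: its centre is at about (497,405) in the crop, roughly tray x −1, y −20, clear of the lane rail's end at (300,325). Next I back the finger out the way it came and go up.

{"fn": "servo_tool", "kwargs": {"deltas": [[[0,-0.02,0],[0,0,0],0],[[0,-0.05,0],[0,0,0],0],[[0,-0.08,0],[0,0,0],0],[[0,-0.1,0],[0,0,0],0],[[0,0,-0.15],[0,0,0],0],[[0,0,-0.22],[0,0,0],0],[[0,0,-0.22],[0,0,0],0],[[0,0,-0.22],[0,0,0],0]]}}

```text
time_s: 5.65
eef_pos: [435.6, -35.4, 186.9]
ee_rot: [-0.0, 0.764, 0.645, -0.0]
force: [0.5, -0.9, -0.0]
grip_width: -0.003
grip_force: 0.0
```

{"fn": "servo_tool", "kwargs": {"deltas": [[[-0.13,0.1,0],[0,0,0],0.6],[[-0.13,0.1,0],[0,0,0],0.6],[[-0.13,0.09,0],[0,0,0],0.6],[[-0.13,0.09,0],[0,0,0],0.6],[[0,0,0],[0,0,0],0.6],[[0,0,0],[0,0,0],0.6]]}}

```text
time_s: 6.25
eef_pos: [493.6, -150.9, 184.8]
ee_rot: [-0.001, 0.764, 0.645, -0.0]
force: [-0.6, 1.0, 0.3]
grip_width: 0.601
grip_force: 0.0
```

```bash
python3 - <<'E'
from h import *
p,R=pose(); print(p,t(p))
a=optics.capture("wrist"); np.savez("pics/p4.npz",p=p,R=R); cv2.imwrite("pics/w4.png",a); b=optics.capture("side")
a[:120,:160]=cv2.resize(b[60:240,200:440],(160,120)); cv2.imwrite("pics/w4b.png",cv2.resize(a,(800,600)))
E
```

```text
[ 493.57322375 -150.89847255  184.8090987 ] [ -17.5 -128.6]
```

View pics/w4b.png

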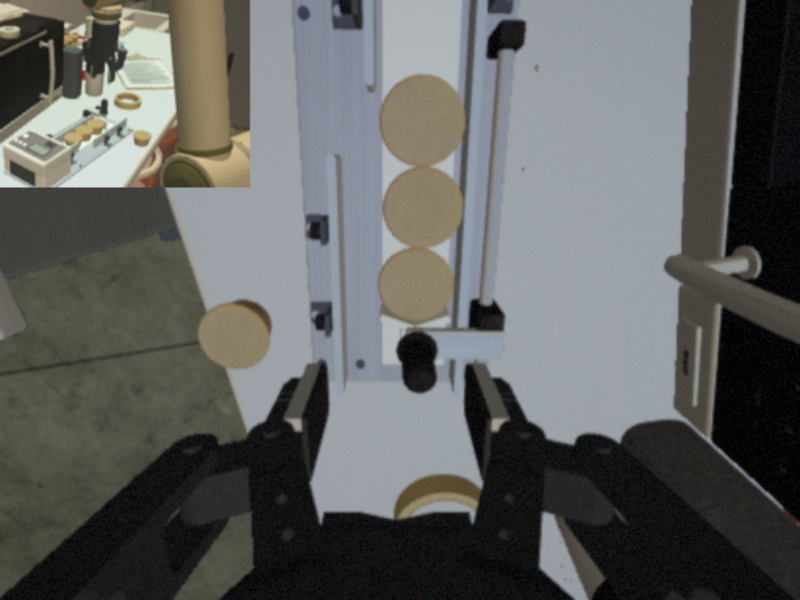

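The cups stand in single file at (422,120), (423,206) and (416,285). The grip's top is at about (418,377) and its foot at (415,348). A dark rounded tall thing at the lower right (~690,430) may be the mug, so I'll check the clearance.

```bash
python3 - <<'E'
from h import *
d=np.load("pics/p4.npz");p,R=d["p"],d["R"]
for n,xy,z in [("c1",(422,120),38),("c2",(423,206),38),("c3",(416,285),38),("gripT",(419,376),103),("gripB",(415,350),62),("mugL",(620,432),206),("mugT",(690,420),206),("spkL",(620,432),178),("spkT",(690,420),178)]:
    P=cast(np.array(xy)/1.5625,z,p,R)[0];print(n,P.round(0),t(P))
# side view: dark columns base/top
b=optics.capture("side"); cv2.imwrite("pics/s4b.png",cv2.resize(b[60:240,220:400],(720,600) ,interpolation=cv2.INTER_CUBIC)); 
m=optics.camera_model("side");f=192/np.tan(np.radians(m["vfov"])/2)
def sc(uv,z):
    Rm=np.array(m["R"]);o=-Rm.T@np.array(m["t"]);d=Rm.T@np.array([(uv[0]-m["cx"])/f,(uv[1]-m["cy"])/f,1]);return o+d*(z-o[2])/d[2]
for uv,z in [((268,152),0),((291,150),0)]: print(uv,sc(uv,z).round(0),t(sc(uv,z)))
E
```

```text
c1 [528. -50.  38.] [ -0.7 -23.7]
c2 [ 520. -104.   38.] [  1.  -77.8]
c3 [ 507. -158.   38.] [  -3.  -133.8]
gripT [ 500. -196.  103.] [  -3.6 -171.5]
gripB [ 499. -198.   62.] [  -4.2 -174. ]
mugL [ 568. -171.  206.] [  59.4 -135.8]
mugT [ 592. -170.  206.] [  82.2 -131.1]
spkL [ 582. -194.  178.] [  77.  -156.4]
spkT [ 611. -193.  178.] [ 105.1 -150.5]
(268, 152) [ 696. -359.    0.] [ 216.4 -299.8]
(291, 150) [ 628. -422.    0.] [ 160.  -373.5]
```

View pics/s4b.png

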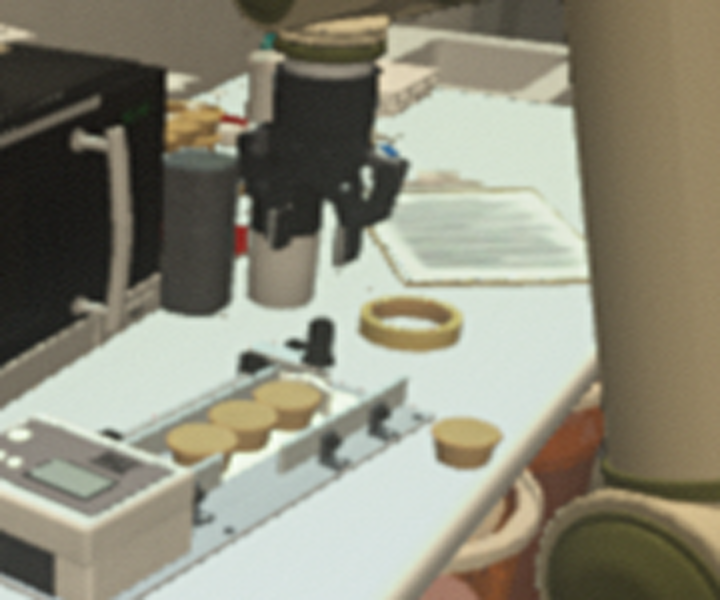

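The side view shows the mug and speaker over 200 mm from the grip, so the way down is free. Grip at tray (−3.5, −172.5).

{"fn": "servo_tool", "kwargs": {"deltas": [[[-0.11,0.035,0],[0,0,0],0.6],[[-0.11,0.035,0],[0,0,0],0.6],[[0,0,0.1],[0,0,0],0.6],[[0,0,0.15],[0,0,0],0.6],[[0,0,0.15],[0,0,0],0.6],[[0,0,0.1],[0,0,0],0.6],[[0,0,0.06],[0,0,0],0.6],[[0,0,0],[0,0,0],0.6]]}}

```text
time_s: 7.2
eef_pos: [500.2, -195.9, 72.4]
ee_rot: [-0.001, 0.764, 0.645, -0.0]
force: [0.2, -0.1, 0.0]
grip_width: 0.6
grip_force: 0.0
```

{"fn": "servo_tool", "kwargs": {"deltas": [[[0,0,0],[0,0,0],0.5],[[0,0,0],[0,0,0],0.45],[[0,0,0],[0,0,0],0.4],[[0,0,0],[0,0,0],0.36],[[0,0,0],[0,0,0],0.32],[[0,0,0],[0,0,0],0.28],[[0,0,0],[0,0,0],0.24],[[0,0,0],[0,0,0],0.2]], "squeeze": 25}}

```text
time_s: 8.0
eef_pos: [500.3, -196.7, 73.5]
ee_rot: [-0.0, 0.764, 0.645, -0.0]
force: [-4.6, 1.6, 5.1]
grip_width: 0.244
grip_force: 24.3
```

{"fn": "servo_tool", "kwargs": {"deltas": [[[0,-0.005,-0.002],[0,0,0],0.2],[[0,0,0],[0,0,0],0.2]]}}

```text
time_s: 8.2
eef_pos: [500.3, -196.7, 73.6]
ee_rot: [0.001, 0.764, 0.645, 0.0]
force: [3.5, -0.7, -3.4]
grip_width: 0.244
grip_force: 25.0
```

{"fn": "servo_tool", "kwargs": {"deltas": [[[0.01,0,0],[0,0,0],0.2],[[0.01,0,0],[0,0,0],0.2],[[0.01,0,0],[0,0,0],0.2],[[0.01,0,0],[0,0,0],0.2],[[0.01,0,0],[0,0,0],0.2]]}}

```text
time_s: 8.7
eef_pos: [501.9, -187.6, 73.6]
ee_rot: [0.001, 0.764, 0.645, -0.0]
force: [4.5, -6.0, -5.2]
grip_width: 0.242
grip_force: 24.9
```

{"fn": "servo_tool", "kwargs": {"deltas": [[[0.01,0,0],[0,0,0],0.2],[[0.01,0,0],[0,0,0],0.2],[[0.01,0,0],[0,0,0],0.2],[[0.01,0,0],[0,0,0],0.2],[[0.01,0,0],[0,0,0],0.2]]}}

```text
time_s: 9.2
eef_pos: [503.7, -177.8, 73.6]
ee_rot: [0.001, 0.764, 0.645, -0.0]
force: [4.8, -6.1, -5.7]
grip_width: 0.245
grip_force: 24.9
```

```bash
python3 - <<'E'
from h import *
p,R=pose(); print(p,t(p))
a=optics.capture("wrist"); np.savez("pics/p5.npz",p=p,R=R); cv2.imwrite("pics/w5.png",a); cv2.imwrite("pics/w5b.png",cv2.resize(a[0:300,130:420],None,fx=2,fy=2))
E
```

```text
[ 503.6600957 -177.8026637   73.590969 ] [  -3.1 -153.5]
```

View pics/w5b.png

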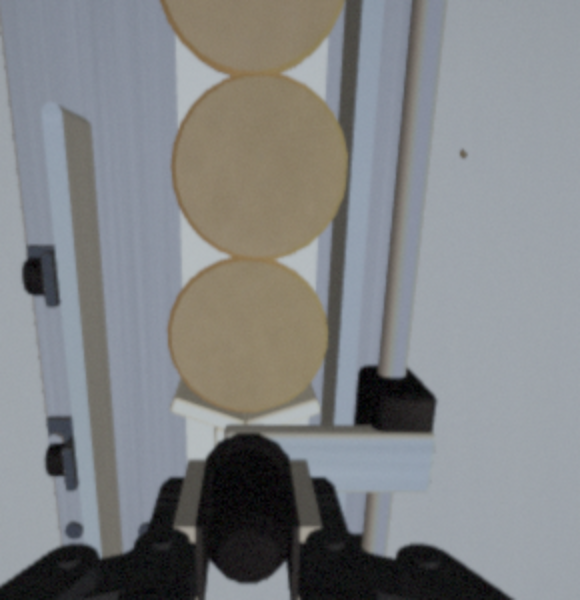

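The view shows cups 2 and 3 closed up in line at (260,165) and (247,335), touching cup 1 above, with the third sitting in the follower's V. Drag is about 5 N along the lane. I go on forward, relieving the side load a little.

{"fn": "servo_tool", "kwargs": {"deltas": [[[0.01,0.003,0.001],[0,0,0],0.2],[[0.01,0,0],[0,0,0],0.2],[[0.01,0,0],[0,0,0],0.2],[[0.01,0,0],[0,0,0],0.2]]}}

```text
time_s: 9.65
eef_pos: [505.1, -169.9, 73.5]
ee_rot: [0.001, 0.764, 0.645, -0.0]
force: [-0.0, -5.5, -3.0]
grip_width: 0.242
grip_force: 25.2
```

{"fn": "servo_tool", "kwargs": {"deltas": [[[0.01,0,0],[0,0,0],0.2],[[0.01,0,0],[0,0,0],0.2],[[0.01,0,0],[0,0,0],0.2],[[0.01,0,0],[0,0,0],0.2],[[0.01,0,0],[0,0,0],0.2]]}}

```text
time_s: 10.15
eef_pos: [506.9, -160.1, 73.5]
ee_rot: [0.001, 0.764, 0.645, -0.0]
force: [1.0, -5.5, -3.0]
grip_width: 0.245
grip_force: 25.1
```

{"fn": "servo_tool", "kwargs": {"deltas": [[[0.01,0,0],[0,0,0],0.2],[[0.01,0,0],[0,0,0],0.2],[[0.01,0,0],[0,0,0],0.2],[[0.01,0,0],[0,0,0],0.2],[[0.01,0,0],[0,0,0],0.2]]}}

```text
time_s: 10.65
eef_pos: [508.7, -150.3, 73.6]
ee_rot: [0.001, 0.764, 0.645, -0.0]
force: [2.1, -5.6, -2.5]
grip_width: 0.243
grip_force: 25.1
```

{"fn": "servo_tool", "kwargs": {"deltas": [[[0.01,0,0],[0,0,0],0.2],[[0.01,0,0],[0,0,0],0.2],[[0.01,0,0],[0,0,0],0.2],[[0.01,0,0],[0,0,0],0.2],[[0.01,0,0],[0,0,0],0.2]]}}

```text
time_s: 11.15
eef_pos: [510.4, -140.4, 73.6]
ee_rot: [0.001, 0.764, 0.645, -0.0]
force: [2.5, -6.5, -2.7]
grip_width: 0.248
grip_force: 25.1
```

```bash
cat > cups.py <<'E'
from h import *
s=telemetry.sense();p,R=pose(s);F=np.array(s["force"]);print("tcp",t(p),"F tray x,y",(F[:2]@ex).round(1),(F[:2]@ey).round(1))
a=optics.capture("wrist");m=cv2.morphologyEx(tan(a),cv2.MORPH_OPEN,np.ones((5,5)))
D=cv2.distanceTransform(m,2,5);n,l,st,ce=cv2.connectedComponentsWithStats((D>20).astype(np.uint8))
for i in range(1,n):
    y,x=np.unravel_index(np.argmax(D*(l==i)),D.shape); print((x,y),D[y,x].round(1),t(cast((x,y),38,p,R)[0]),t(cast(ce[i],38,p,R)[0]))
cv2.imwrite("pics/last.png",a)
E
python3 cups.py
```

```text
tcp [  -2.6 -115.5] F tray x,y 3.6 -6.0
```

```bash
sed -i 's/(10,60,90),(28,200,255)/(8,35,60),(32,220,255)/' h.py; python3 - <<'E'
from h import *
a=cv2.imread("pics/last.png");h=cv2.cvtColor(a,cv2.COLOR_BGR2HSV);print(h[165,255],h[80,258])
E
python3 cups.py
```

```text
[ 21  63 142] [ 21  62 139]
tcp [  -2.6 -115.2] F tray x,y 3.4 -4.0
(np.int64(254), np.int64(0)) 38.0 [-1.9 21. ] [-1.5 17.4]
(np.int64(260), np.int64(83)) 44.0 [  1.8 -22.8] [  1.5 -22.4]
(np.int64(253), np.int64(167)) 38.7 [ -2.6 -76. ] [ -2.3 -76. ]
(np.int64(89), np.int64(281)) 30.0 [-132.3 -168.2] [-133.7 -166.9]
```

{"fn": "servo_tool", "kwargs": {"deltas": [[[0.012,0.001,0.001],[0,0,0],0.2],[[0.012,0,0],[0,0,0],0.2],[[0.012,0,0],[0,0,0],0.2],[[0.012,0,0],[0,0,0],0.2],[[0.012,0,0],[0,0,0],0.2],[[0.012,0,0],[0,0,0],0.2],[[0.012,0,0],[0,0,0],0.2]], "squeeze": 20}}

```text
time_s: 11.95
eef_pos: [513.4, -123.9, 73.5]
ee_rot: [0.001, 0.764, 0.645, -0.0]
force: [0.8, -6.9, -1.3]
grip_width: 0.24
grip_force: 25.2
```

{"fn": "servo_tool", "kwargs": {"deltas": [[[0.012,0,0],[0,0,0],0.2],[[0.012,0,0],[0,0,0],0.2],[[0.012,0,0],[0,0,0],0.2],[[0.012,0,0],[0,0,0],0.2],[[0.012,0,0],[0,0,0],0.2],[[0.012,0,0],[0,0,0],0.2],[[0.012,0,0],[0,0,0],0.2]]}}

```text
time_s: 12.65
eef_pos: [516.4, -107.4, 73.5]
ee_rot: [0.001, 0.764, 0.645, -0.0]
force: [3.0, -5.7, -1.8]
grip_width: 0.244
grip_force: 25.2
```

```bash
python3 cups.py
```

```text
tcp [ -2.2 -81.9] F tray x,y 3.9 -5.1
(np.int64(254), np.int64(0)) 38.3 [-1.5 54.3] [-1.4 50.6]
(np.int64(260), np.int64(82)) 44.0 [ 2.2 11.1] [ 1.8 10.8]
(np.int64(253), np.int64(167)) 38.7 [ -2.2 -42.7] [ -2.  -42.7]
```

{"fn": "servo_tool", "kwargs": {"deltas": [[[0.01,0.001,0],[0,0,0],0.2],[[0.01,0,0],[0,0,0],0.2],[[0.01,0,0],[0,0,0],0.2],[[0.01,0,0],[0,0,0],0.2],[[0.01,0,0],[0,0,0],0.2],[[0.01,0,0],[0,0,0],0.2],[[0.01,0,0],[0,0,0],0.2]]}}

```text
time_s: 13.4
eef_pos: [518.9, -93.6, 73.5]
ee_rot: [0.001, 0.764, 0.645, -0.0]
force: [2.2, -6.0, -1.1]
grip_width: 0.244
grip_force: 25.2
```

{"fn": "servo_tool", "kwargs": {"deltas": [[[0.01,0,0],[0,0,0],0.2],[[0.01,0,0],[0,0,0],0.2],[[0.01,0,0],[0,0,0],0.2],[[0.01,0,0],[0,0,0],0.2],[[0.01,0,0],[0,0,0],0.2],[[0.01,0,0],[0,0,0],0.2]]}}

```text
time_s: 14.0
eef_pos: [521.1, -81.8, 73.6]
ee_rot: [0.001, 0.764, 0.645, -0.0]
force: [4.0, -6.1, -2.4]
grip_width: 0.243
grip_force: 25.2
```

{"fn": "servo_tool", "kwargs": {"deltas": [[[0.005,0,0],[0,0,0],0.2],[[0.005,0,0],[0,0,0],0.2],[[0.005,0,0],[0,0,0],0.2]]}}

```text
time_s: 14.3
eef_pos: [521.6, -78.9, 73.5]
ee_rot: [0.001, 0.764, 0.645, -0.0]
force: [3.9, -5.3, -2.6]
grip_width: 0.245
grip_force: 25.2
```

{"fn": "servo_tool", "kwargs": {"deltas": [[[0.005,0,0],[0,0,0],0.2],[[0.005,0,0],[0,0,0],0.2],[[0.005,0,0],[0,0,0],0.2]]}}

```text
time_s: 14.6
eef_pos: [522.1, -75.9, 73.5]
ee_rot: [0.001, 0.764, 0.645, 0.0]
force: [2.7, -6.2, -1.6]
grip_width: 0.237
grip_force: 25.2
```

{"fn": "servo_tool", "kwargs": {"deltas": [[[0.005,0.002,0],[0,0,0],0.2],[[0,0,0],[0,0,0],0.2]]}}

```text
time_s: 14.8
eef_pos: [522.4, -74.7, 73.5]
ee_rot: [0.001, 0.764, 0.645, -0.0]
force: [1.8, -5.3, 0.7]
grip_width: 0.241
grip_force: 25.3
```

{"fn": "servo_tool", "kwargs": {"deltas": [[[0.005,0,0],[0,0,0],0.2]]}}

```text
time_s: 14.9
eef_pos: [522.5, -73.9, 73.5]
ee_rot: [0.001, 0.764, 0.645, -0.0]
force: [0.6, -5.9, 0.2]
grip_width: 0.248
grip_force: 25.3
```

{"fn": "servo_tool", "kwargs": {"deltas": [[[0.005,0,0],[0,0,0],0.2]]}}

```text
time_s: 15.0
eef_pos: [522.7, -72.9, 73.5]
ee_rot: [0.001, 0.764, 0.645, -0.0]
force: [0.5, -5.8, -0.8]
grip_width: 0.242
grip_force: 25.3
```

{"fn": "servo_tool", "kwargs": {"deltas": [[[0.005,0,0],[0,0,0],0.2]]}}

```text
time_s: 15.1
eef_pos: [522.9, -72.0, 73.5]
ee_rot: [0.001, 0.764, 0.645, -0.0]
force: [1.4, -6.0, -0.4]
grip_width: 0.245
grip_force: 25.3
```

{"fn": "servo_tool", "kwargs": {"deltas": [[[0.005,0,0],[0,0,0],0.2]]}}

```text
time_s: 15.2
eef_pos: [523.0, -71.0, 73.5]
ee_rot: [0.001, 0.764, 0.645, -0.0]
force: [1.3, -6.5, 0.4]
grip_width: 0.243
grip_force: 25.3
```

{"fn": "servo_tool", "kwargs": {"deltas": [[[0.005,0,0],[0,0,0],0.2]]}}

```text
time_s: 15.3
eef_pos: [523.2, -70.0, 73.5]
ee_rot: [0.001, 0.764, 0.645, -0.0]
force: [1.3, -6.0, -0.5]
grip_width: 0.246
grip_force: 25.3
```

{"fn": "servo_tool", "kwargs": {"deltas": [[[0.005,0,0],[0,0,0],0.2]]}}

```text
time_s: 15.4
eef_pos: [523.4, -69.0, 73.5]
ee_rot: [0.001, 0.764, 0.645, -0.0]
force: [1.1, -5.3, -0.3]
grip_width: 0.244
grip_force: 25.3
```

{"fn": "servo_tool", "kwargs": {"deltas": [[[0.005,0,0],[0,0,0],0.2]]}}

```text
time_s: 15.5
eef_pos: [523.6, -68.0, 73.5]
ee_rot: [0.001, 0.764, 0.645, -0.0]
force: [1.8, -6.4, -1.1]
grip_width: 0.243
grip_force: 25.3
```

{"fn": "servo_tool", "kwargs": {"deltas": [[[0.005,0,0],[0,0,0],0.2]]}}

```text
time_s: 15.6
eef_pos: [523.7, -67.1, 73.5]
ee_rot: [0.001, 0.764, 0.645, -0.0]
force: [2.1, -5.5, -0.7]
grip_width: 0.249
grip_force: 25.3
```

{"fn": "servo_tool", "kwargs": {"deltas": [[[0.005,0,0],[0,0,0],0.2]]}}

```text
time_s: 15.7
eef_pos: [523.9, -66.0, 73.5]
ee_rot: [0.001, 0.764, 0.645, -0.0]
force: [1.3, -5.0, -1.6]
grip_width: 0.244
grip_force: 25.3
```

{"fn": "servo_tool", "kwargs": {"deltas": [[[0.005,0,0],[0,0,0],0.2]]}}

```text
time_s: 15.8
eef_pos: [524.1, -65.1, 73.5]
ee_rot: [0.001, 0.764, 0.645, -0.0]
force: [0.7, -5.2, -1.4]
grip_width: 0.243
grip_force: 25.3
```

{"fn": "servo_tool", "kwargs": {"deltas": [[[0.005,0,0],[0,0,0],0.2]]}}

```text
time_s: 15.9
eef_pos: [524.3, -64.1, 73.6]
ee_rot: [0.001, 0.764, 0.645, -0.0]
force: [1.2, -6.5, -1.9]
grip_width: 0.24
grip_force: 25.3
```

{"fn": "servo_tool", "kwargs": {"deltas": [[[0.005,0,0],[0,0,0],0.2]]}}

```text
time_s: 16.0
eef_pos: [524.5, -63.1, 73.5]
ee_rot: [0.001, 0.764, 0.645, -0.0]
force: [2.3, -6.3, -0.4]
grip_width: 0.245
grip_force: 25.3
```

{"fn": "servo_tool", "kwargs": {"deltas": [[[0.005,0,0],[0,0,0],0.2]]}}

```text
time_s: 16.1
eef_pos: [524.6, -62.1, 73.6]
ee_rot: [0.001, 0.764, 0.645, -0.0]
force: [1.8, -5.9, -0.3]
grip_width: 0.244
grip_force: 25.3
```

{"fn": "servo_tool", "kwargs": {"deltas": [[[0.005,0,0],[0,0,0],0.2]]}}

```text
time_s: 16.2
eef_pos: [524.8, -61.1, 73.5]
ee_rot: [0.001, 0.764, 0.645, -0.0]
force: [2.0, -5.7, -1.1]
grip_width: 0.244
grip_force: 25.3
```

{"fn": "servo_tool", "kwargs": {"deltas": [[[0.005,0,0],[0,0,0],0.2]]}}

```text
time_s: 16.3
eef_pos: [525.0, -60.1, 73.5]
ee_rot: [0.001, 0.764, 0.645, -0.0]
force: [2.8, -5.8, -0.3]
grip_width: 0.246
grip_force: 25.3
```

{"fn": "servo_tool", "kwargs": {"deltas": [[[0.005,0.001,0],[0,0,0],0.2]]}}

```text
time_s: 16.4
eef_pos: [525.2, -59.2, 73.5]
ee_rot: [0.001, 0.764, 0.645, -0.0]
force: [0.4, -5.9, 0.3]
grip_width: 0.241
grip_force: 25.3
```

{"fn": "servo_tool", "kwargs": {"deltas": [[[0.005,0,0],[0,0,0],0.2]]}}

```text
time_s: 16.5
eef_pos: [525.4, -58.2, 73.5]
ee_rot: [0.001, 0.764, 0.645, -0.0]
force: [1.2, -5.4, -1.0]
grip_width: 0.243
grip_force: 25.3
```

{"fn": "servo_tool", "kwargs": {"deltas": [[[0.005,0,0],[0,0,0],0.2]]}}

```text
time_s: 16.6
eef_pos: [525.5, -57.2, 73.6]
ee_rot: [0.001, 0.764, 0.645, -0.0]
force: [1.3, -5.3, 0.4]
grip_width: 0.248
grip_force: 25.3
```

{"fn": "servo_tool", "kwargs": {"deltas": [[[0.005,0,0],[0,0,0],0.2]]}}

```text
time_s: 16.7
eef_pos: [525.7, -56.2, 73.5]
ee_rot: [0.001, 0.764, 0.645, -0.0]
force: [0.5, -4.6, -0.0]
grip_width: 0.245
grip_force: 25.3
```

```bash
python3 cups.py
```

```text
tcp [ -1.6 -29.9] F tray x,y 1.3 -4.4
(np.int64(259), np.int64(87)) 41.7 [ 2.2 60.3] [ 2.4 61. ]
(np.int64(253), np.int64(167)) 38.7 [-1.6  9.3] [-1.4  9.3]
```

{"fn": "servo_tool", "kwargs": {"deltas": [[[0.005,0,0],[0,0,0],0.2]]}}

```text
time_s: 16.85
eef_pos: [525.9, -55.2, 73.5]
ee_rot: [0.001, 0.764, 0.645, -0.0]
force: [1.3, -6.1, -0.9]
grip_width: 0.251
grip_force: 25.3
```

{"fn": "servo_tool", "kwargs": {"deltas": [[[0.005,0,0],[0,0,0],0.2]]}}

```text
time_s: 16.95
eef_pos: [526.1, -54.2, 73.6]
ee_rot: [0.001, 0.764, 0.645, -0.0]
force: [1.6, -6.2, -0.4]
grip_width: 0.242
grip_force: 25.3
```

{"fn": "servo_tool", "kwargs": {"deltas": [[[0.005,0,0],[0,0,0],0.2]]}}

```text
time_s: 17.05
eef_pos: [526.3, -53.2, 73.5]
ee_rot: [0.001, 0.764, 0.645, -0.0]
force: [1.6, -6.8, -0.7]
grip_width: 0.243
grip_force: 25.3
```

{"fn": "servo_tool", "kwargs": {"deltas": [[[0.005,0,0],[0,0,0],0.2]]}}

```text
time_s: 17.15
eef_pos: [526.4, -52.2, 73.5]
ee_rot: [0.001, 0.764, 0.645, -0.0]
force: [1.7, -6.3, 0.6]
grip_width: 0.245
grip_force: 25.3
```

{"fn": "servo_tool", "kwargs": {"deltas": [[[0.005,0,0],[0,0,0],0.2]]}}

```text
time_s: 17.25
eef_pos: [526.6, -51.3, 73.5]
ee_rot: [0.001, 0.764, 0.645, -0.0]
force: [2.1, -5.7, -1.1]
grip_width: 0.246
grip_force: 25.3
```

{"fn": "servo_tool", "kwargs": {"deltas": [[[0.005,0,0],[0,0,0],0.2]]}}

```text
time_s: 17.35
eef_pos: [526.8, -50.3, 73.5]
ee_rot: [0.001, 0.764, 0.645, -0.0]
force: [1.8, -6.4, -0.4]
grip_width: 0.243
grip_force: 25.3
```

{"fn": "servo_tool", "kwargs": {"deltas": [[[0.005,0,0],[0,0,0],0.2]]}}

```text
time_s: 17.45
eef_pos: [527.0, -49.3, 73.5]
ee_rot: [0.001, 0.764, 0.645, -0.0]
force: [1.8, -6.5, -1.0]
grip_width: 0.241
grip_force: 25.3
```

{"fn": "servo_tool", "kwargs": {"deltas": [[[0.005,0,0],[0,0,0],0.2]]}}

```text
time_s: 17.55
eef_pos: [527.1, -48.3, 73.5]
ee_rot: [0.001, 0.764, 0.645, -0.0]
force: [1.9, -5.5, -0.5]
grip_width: 0.247
grip_force: 25.3
```

{"fn": "servo_tool", "kwargs": {"deltas": [[[0.005,0,0],[0,0,0],0.2]]}}

```text
time_s: 17.65
eef_pos: [527.3, -47.4, 73.6]
ee_rot: [0.001, 0.764, 0.645, -0.0]
force: [1.8, -5.8, -0.9]
grip_width: 0.242
grip_force: 25.3
```

{"fn": "servo_tool", "kwargs": {"deltas": [[[0.005,0,0],[0,0,0],0.2]]}}

```text
time_s: 17.75
eef_pos: [527.5, -46.4, 73.5]
ee_rot: [0.001, 0.764, 0.645, -0.0]
force: [1.7, -5.7, -0.5]
grip_width: 0.246
grip_force: 25.3
```

{"fn": "servo_tool", "kwargs": {"deltas": [[[0.005,0,0],[0,0,0],0.2]]}}

```text
time_s: 17.85
eef_pos: [527.6, -45.4, 73.5]
ee_rot: [0.001, 0.764, 0.645, -0.0]
force: [1.5, -7.4, -0.9]
grip_width: 0.246
grip_force: 25.3
```

{"fn": "servo_tool", "kwargs": {"deltas": [[[0.005,0,0],[0,0,0],0.2]]}}

```text
time_s: 17.95
eef_pos: [527.8, -44.5, 73.5]
ee_rot: [0.001, 0.764, 0.645, -0.0]
force: [1.3, -7.8, -0.9]
grip_width: 0.246
grip_force: 25.3
```

```bash
python3 cups.py
```

```text
tcp [ -1.5 -18. ] F tray x,y 2.6 -7.5
(np.int64(257), np.int64(99)) 31.0 [ 1.1 65.1] [ 2.5 65.8]
(np.int64(253), np.int64(167)) 38.7 [-1.5 21.2] [-1.4 21.1]
```

Touch: the force rose from ~5.9 to ~7.6 N at about tcp y −46. I press in a little further.

{"fn": "servo_tool", "kwargs": {"deltas": [[[0.004,0,0],[0,0,0],0.2],[[0,0,0],[0,0,0],0.2]]}}

```text
time_s: 18.2
eef_pos: [528.0, -43.8, 73.5]
ee_rot: [0.001, 0.764, 0.645, -0.0]
force: [2.1, -6.2, -0.7]
grip_width: 0.242
grip_force: 25.3
```

{"fn": "servo_tool", "kwargs": {"deltas": [[[0.004,0,0],[0,0,0],0.2],[[0,0,0],[0,0,0],0.2]]}}

```text
time_s: 18.4
eef_pos: [528.1, -43.1, 73.6]
ee_rot: [0.001, 0.764, 0.645, -0.0]
force: [1.2, -7.9, 0.1]
grip_width: 0.245
grip_force: 25.3
```

{"fn": "servo_tool", "kwargs": {"deltas": [[[0.003,0,0],[0,0,0],0.2]]}}

```text
time_s: 18.5
eef_pos: [528.2, -42.6, 73.6]
ee_rot: [0.001, 0.764, 0.645, -0.0]
force: [1.2, -7.9, -1.8]
grip_width: 0.245
grip_force: 25.3
```

{"fn": "servo_tool", "kwargs": {"deltas": [[[0.003,0,0],[0,0,0],0.2]]}}

```text
time_s: 18.6
eef_pos: [528.3, -42.1, 73.5]
ee_rot: [0.001, 0.764, 0.645, -0.0]
force: [0.2, -7.9, -1.5]
grip_width: 0.247
grip_force: 25.3
```

{"fn": "servo_tool", "kwargs": {"deltas": [[[0.003,0,0],[0,0,0],0.2]]}}

```text
time_s: 18.7
eef_pos: [528.4, -41.5, 73.5]
ee_rot: [0.001, 0.764, 0.645, -0.0]
force: [2.3, -8.3, -1.4]
grip_width: 0.246
grip_force: 25.3
```

{"fn": "servo_tool", "kwargs": {"deltas": [[[0.003,0,0],[0,0,0],0.2]]}}

```text
time_s: 18.8
eef_pos: [528.5, -41.0, 73.5]
ee_rot: [0.001, 0.764, 0.645, -0.001]
force: [1.1, -9.5, -0.9]
grip_width: 0.248
grip_force: 25.3
```

The reading is now ~9.4 N, which is drag plus about 4 N, so the stop is nearly fully in. I release and rise.

{"fn": "servo_tool", "kwargs": {"deltas": [[[0,0,0],[0,0,0],0.24],[[0,0,0],[0,0,0],0.26],[[0,0,0],[0,0,0],0.3],[[0,0,0],[0,0,0],0.4],[[0,0,0],[0,0,0],0.5],[[0,0,0],[0,0,0],0.6],[[0,0,0],[0,0,0],0.6]]}}

```text
time_s: 19.5
eef_pos: [528.0, -39.4, 73.3]
ee_rot: [-0.0, 0.764, 0.645, -0.0]
force: [1.2, -0.1, 0.9]
grip_width: 0.6
grip_force: 0.0
```

{"fn": "servo_tool", "kwargs": {"deltas": [[[0,0,-0.05],[0,0,0],0.6],[[0,0,-0.1],[0,0,0],0.6],[[0,0,-0.15],[0,0,0],0.6],[[0,0,-0.15],[0,0,0],0.6],[[0,0,-0.1],[0,0,0],0.6],[[0,0,0],[0,0,0],0.6],[[0,0,0],[0,0,0],0.6]]}}

```text
time_s: 20.2
eef_pos: [527.9, -39.4, 183.4]
ee_rot: [0.0, 0.764, 0.645, 0.0]
force: [0.3, 0.3, -0.6]
grip_width: 0.595
grip_force: 0.0
```

```bash
python3 - <<'E'
from h import *
s=telemetry.sense();p,R=pose(s);print(t(p),p,s["force"])
a=optics.capture("wrist");cv2.imwrite("pics/w6.png",a)
def proj(P):
    m=optics.camera_model("wrist"); f=192/np.tan(np.radians(m["vfov"])/2); M=np.array(m["mount"])
    c=M[:3,:3].T@(R.T@(np.array(P)-p)-M[:3,3]); return np.array([f*c[0]/c[2]+m["cx"],f*c[1]/c[2]+m["cy"]]).round(0)
m=cv2.morphologyEx(tan(a),cv2.MORPH_OPEN,np.ones((5,5)))
D=cv2.distanceTransform(m,2,5);n,l,st,ce=cv2.connectedComponentsWithStats((D>12).astype(np.uint8))
for i in range(1,n):
    y,x=np.unravel_index(np.argmax(D*(l==i)),D.shape); print((x,y),D[y,x].round(1),t(cast((x,y),38,p,R)[0]),st[i])
h=cv2.cvtColor(a,cv2.COLOR_BGR2HSV);dk=(h[:,:,2]<45).astype(np.uint8)
n,l,st,ce=cv2.connectedComponentsWithStats(dk)
for i in range(1,n):
    if st[i,4]>150: print("dark",st[i],t(cast(ce[i],85,p,R)[0]))
print("grip expected px (top,bot)",[proj([528.4,-41,z]) for z in(103,62)])
E
```

```text
[ -2.3 -13. ] [527.89467229 -39.42172735 183.39592693] [ 0.30268538  0.34880338 -0.60012296]
(np.int64(257), np.int64(104)) 17.6 [ 1.7 66. ] [245  99  27  12 202]
(np.int64(254), np.int64(145)) 25.2 [-1.4 24.1] [240 130  28  30 594]
dark [    0     0   512   384 61694] [102.  -93.4]
dark [293 136  18  16 243] [40.9 32.5]
dark [291 157  22  17 298] [41.8 11.9]
dark [241 175  27  36 721] [ -1.5 -13.3]
grip expected px (top,bot) [array([254., 200.]), array([254., 186.])]
```

```bash
python3 -c "
from rig import ctrl
print(ctrl.finish_job())"
```

```text
the job is handed in; nothing more can be done
None
```

The job is handed in: the stuck cup is off the rails, the three cups stand in single file, and by position and force the first has the stop pressed in about 4 mm (~4 N). The follower is released and stayed put; the judge's verdict was not reported, and the first cup itself is hidden under the hood.

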